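# Lock the indexing turntable

## Task

Lock the turntable of the round indexing jig: with a fingertip, push the upright peg on the disc round until the notch in the disc's rim stands over the steel locating pin, then press the hub in the middle of the disc down until the disc is fully seated on the pin, and move clear. Do not grip the peg or lift the disc, and leave the loose things around the jig where they are.

Things in the scene. Friction and masses are not known exactly. Their poses are not given: they have to be found in the camera images.
- jig: The jig's fixed base: a round plywood board 196 mm across and 18 mm thick, screwed to the bench; it cannot move. Origin at the centre of its underside, on the vertical axis about which the disc turns. Seen from the origin, the locating pin lies towards the base's own -x.
- pin (a point): A point on the fixed locating pin, 66 mm from the disc's axis, 26 mm above the bench. The pin is a level steel rod 9 mm thick that points at the axis; from 58 to 75 mm off the axis it lies under the disc's rim. Outside the rim a dark steel block (30 mm wide, 18 mm deep, top 34 mm above the bench) holds it and shows where it is while the disc hides it.
- notch (a point): Middle of the notch in the disc's rim, 66 mm from the axis, at half the disc's thickness. The notch is 16 mm wide with parallel sides, right through the disc, from the rim in to 52 mm from the axis. Only with the notch over the pin (about 4 mm of play either side; the round pin centres it a little) can the disc be seated; pressed anywhere else it gives a few mm and springs back.
- peg_top (a point): Centre of the top of the turning peg, a dark wooden post 18 mm thick that stands 42 mm above the disc's top face (at the start 46 to 88 mm above the bench), fixed to the disc 52 mm from its axis, straight across from the notch. A sideways push of about 2 N on it turns the disc either way; the disc stays where it is left.
- hub_top (a point): Centre of the flat top of the aluminium hub, on the disc's axis: 40 mm across, 12 mm above the disc's top face, so 58 mm above the bench at the start and 48 mm when the disc is seated.
- disc_turn (a joint): Turning angle of the disc on its vertical axis, rad, growing anticlockwise seen from above. The notch is over the pin at 0 and at every whole turn (2 pi = 6.283). It starts anywhere from 0.7 to 5.58. Turns freely both ways for several turns.
- disc_drop (a joint): Height of the wooden disc (150 mm across, 14 mm thick), m: 0 at the start (raised: underside 32 mm above the bench, just over the pin, top at 46 mm), growing downward to 0.010 when fully seated (end stop, pin inside the notch); below 0 it is lifted. It slides on a stiff bush: about 8 N push it down and it stays where it is left.
- sanding_block: Black sanding block with a cork sole, 112 x 67 x 39 mm, loose, left of the jig. Origin at the centre of its underside. To be left alone.
- tape_measure: Tape measure, 38 x 74 x 65 mm, loose, near left. Origin at the centre of its underside. To be left alone.
- wood_block: Planed wood block, 50 x 70 x 40 mm, loose, far left. Origin at the centre of its underside. To be left alone.

How it is judged:
At the end, for the whole second after the job is handed in: The disc is pressed down by at least 8 of its 10 mm of travel with its notch on the pin (centres within 6 mm seen from above) and at rest, and no loose thing stands more than 25 mm from where it was (value of joint disc_drop above 0.008 m and horizontal distance between notch and pin below 0.006 m and velocity of joint disc_turn between -0.05 and 0.05 rad/s and distance of each of sanding_block, tape_measure, wood_block from where it was at the start of the episode below 0.025 m); the robot touches nothing.
It fails at once if The disc is lifted more than 4 mm above its starting height (value of joint disc_drop below -0.004 m).
It fails at once if The peg is taken between the fingers (horizontal distance between the grasp point and peg_top below 0.007 m and z of the grasp point in the frame of peg_top below -0.002 m).
It fails at once if One of the loose things around the jig (sanding block, tape measure, wood block) is moved by more than 25 mm (distance of any of sanding_block, tape_measure, wood_block from where it was at the start of the episode above 0.025 m).
It also fails if it takes over 61 s, if anything falls off the work surface, if the arm or the gripper's body presses on something with over 40 N, if the wrist force passes 120 N, or if a joint passes its speed limit or range.

## Robot

A 6-joint arm with a two-finger parallel gripper is mounted at the origin on the work surface; the furniture and walls round the work are solid. World frame = base frame: x ahead of the robot, y to its left, z up, the work surface at z = 0. Lengths are in m, angles in rad, forces in N, time in s.
With the tool pointing down it reaches from about 0.25 to 0.725 m from the base axis. Payload 9.7 kg.
Tool frame: the origin (TCP) lies midway between the tips of the shut fingers; the grasp point (between the pads) lies r.pinch_z behind it (r.pinch_z is the distance from the TCP to the grasp point, in m); z points along the fingers, y is the line along which they close (so a half turn about z gives the same grasp; the last joint's range is limited). The gripper opens to 85 mm and grips with 20 to 120 N. Pads are 22 mm wide; open, the fingers measure 114 mm over their backs; the gripper's body (76 mm by 85 mm) begins 54 mm behind the grasp point. The pads swing forward as they close: fully open they stand 13 mm farther back than shut.
Start: joints at [1.257, 0.087, 0.176, 1.66, 0, 1.571], TCP at [0.17, 0.523, 0.231] pointing down, gripper open.
Joint ranges: [-3.13, 3.13], [-0.85, 1.81], [-1.15, 1.24], [-2.2, 2.28], [-1.44, 1.52], [-3.14, 3.14]. Speed limits (rad/s): [2.22, 2.22, 2.57, 3.14, 3.14, 3.14].

## Interface

Orientations are given as a unit quaternion [x, y, z, w].
In Python, from bench import r gives the robot as it stands.
- The arm moves only by the tool send_rows, never from a script. Its argument "deltas" is text: rows parted by semicolons, each of 7 numbers parted by spaces: the shift along the world's x, y, z in m, then the turn, a rotation vector about the world's x, y, z in degrees, then the opening, from 0 (shut) to 1 (fully open). A call has 1 to 20 rows; each row shifts and turns the commanded pose from where the row before left it; what a row does not reach is not made up. A row lasts 1/12 s, in which the tool goes at most 41.7 mm and 7.16 degrees, less where a joint would pass 70% of its speed; a pose out of reach is approached as far as the arm can. A call is refused whole if a number of a shift passes 0.0417 or a number of a turn 7.16, either way. A call with a gripper value outside its range is refused whole. The fingers move at their own pace and stop on an object; the grip force is fixed at half the most. Time passes only in rows, so rows that do not move let the fingers close. It gives the time, the measured TCP pose, the force, the opening and the grip force at its end, in the units of the state.
- r.get_state(): the state, without advancing time (a new reading comes with each control period).
- r.grab_frame(name): name is "scene" or "top"; returns a dict with "img" (384x512x3 uint8, blue, green, red), "mtx" (3x3 intrinsics, pixels), "dist" ([k1, k2, p1, p2, k3] as OpenCV has them; the pictures are not rectified), "rvec" (rotation vector, rad) and "tvec" (3), from world to camera coordinates, as OpenCV has them. Camera axes: x right, y down, z forward; pixel columns grow to the right and rows downward; lengths in m; the calibration is good to about 2 mm. A picture is of the moment at which its call begins. There is no depth.
- r.hand_in(): hands the job in; it is judged then, once.
Trained networks look in the newest picture that a camera, given by its name, has taken for a name from the list of things; names that differ only in an ending like _2 or _b are one class to them, and where a whole thing is asked for, a point or a joint stands for the part that bears it (a point fixed in the world has none). Each returns a list of dicts, best first, with "confidence" (0 to 1); they miss things now and then, are a little off and sometimes report something else, mostly with a low value. They report only what shows in the picture. A call takes as long as a camera call.
- r.find_in(target, camera): "centre" ([x, y, z] in m, in world coordinates, good to about 4 mm: the middle of the surface that is visible of it).
The state is a dict: "t": time; "joints": joint angles; "dq": joint speeds; "joint_efforts": joint torques, N m; "tool_pos": TCP position; "tcp_rot": TCP orientation; "wrist_force": force on the tool from outside, world axes, zero at the start; "wrist_torque": the same for the moment, N m; "grip_width": opening from 0.0 (shut) to 1.0 (fully open); "gripper_force": force on a finger pad.
Only numpy, scipy, OpenCV 4.12 (cv2) and the standard library are available. Lean on these libraries where they do the work, as an engineer would, in place of code of your own. Each camera call takes 0.05 s, during which the arm holds its last target. There are 200 camera calls.

## Working session

There is one attempt and no reset: what is moved stays moved. The work goes in short steps, Python scripts to look and compute and a tool call to move; the robot and the scene stay as the last step left them, time stands still between calls to the robot, and variables do not carry over. Pictures are saved under pics/ and viewed, at most 10 in all, crops included, and the job is handed in when it is done.

Besides the shell and the picture viewer there is one more tool, called after "Call:" in YAML: its name, and indented under it one key for each argument. send_rows: Moves the arm, as the interface text tells. Its arguments: {"type":"object","properties":{"deltas":{"type":"string"}},"required":["deltas"]}

```bash
mkdir -p pics; python3 - <<'E'
from bench import r
import cv2
for c in("top","scene"):
    f=r.grab_frame(c); cv2.imwrite(f"pics/{c}0.png",f["img"])
    for n in("jig","pin","notch","peg_top","hub_top","sanding_block","tape_measure","wood_block"):
        try:
            for d in r.find_in(n,c)[:2]: print(c,n,[round(float(v),4) for v in d["centre"]],round(d["confidence"],2))
        except Exception as e: print(c,n,e)
s=r.get_state();print(s["t"],s["tool_pos"],s["tcp_rot"],r.pinch_z)
E
```

```text
top jig [0.4654, -0.2205, 0.0492] 0.9
top notch [0.4738, -0.2247, 0.0503] 0.69
top peg_top [0.4721, -0.2227, 0.0459] 0.95
top hub_top [0.4667, -0.226, 0.043] 0.6
top sanding_block [0.4526, 0.1121, 0.0396] 0.75
top tape_measure [0.3546, 0.1299, 0.0539] 0.6
top wood_block [0.3618, 0.2402, 0.039] 0.57
scene jig [0.4437, -0.2263, 0.0456] 0.94
scene jig [0.3557, 0.2411, 0.0407] 0.44
scene pin [0.4416, 0.0997, 0.0348] 0.58
scene notch [0.4613, -0.2246, 0.0462] 0.76
scene peg_top [0.4573, -0.2287, 0.0484] 0.92
scene hub_top [0.4617, -0.231, 0.0471] 0.66
scene sanding_block [0.4411, 0.101, 0.0355] 0.56
scene sanding_block [0.4627, -0.2302, 0.0473] 0.15
scene tape_measure [0.3443, 0.1204, 0.0483] 0.85
scene wood_block [0.3545, 0.2408, 0.0404] 0.93
0.9 [0.16977652 0.52315367 0.23129521] [1.56261048e-01 9.87715791e-01 1.10223515e-05 7.58936659e-06] 0.0187
```

View pics/top0.png

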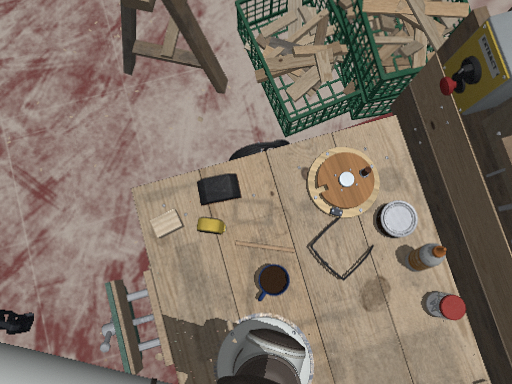

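View pics/scene0.png

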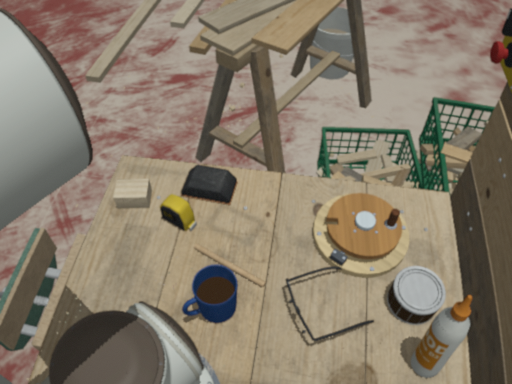

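The top view shows the hub at about (347,179), peg (365,171), notch (321,188) and pin block (337,212). In the scene view they are at hub (366,220), peg (394,212), notch (332,221) and block (338,257). I'll enlarge both.

```bash
python3 - <<'E'
import cv2,numpy as np
a=cv2.imread("pics/top0.png")[140:225,300:390]; b=cv2.imread("pics/scene0.png")[180:280,305:420]
A=cv2.resize(a,None,fx=4,fy=4,interpolation=3);B=cv2.resize(b,None,fx=3.4,fy=3.4,interpolation=3)
h=max(len(A),len(B));P=lambda i:cv2.copyMakeBorder(i,0,h-len(i),0,0,0)
cv2.imwrite("pics/crop0.png",np.hstack([P(A),P(B)]))
E
cat > h.py <<'E'
from bench import r
import cv2,numpy as np
def ray(f,px,z):
    n=cv2.undistortPoints(np.array([[px]],float),f["mtx"],f["dist"])[0,0]
    R=cv2.Rodrigues(np.array(f["rvec"],float))[0];t=np.array(f["tvec"],float).ravel()
    o=-R.T@t;d=R.T@np.array([*n,1]);return o+d*(z-o[2])/d[2]
E
```

```text
(no output)
```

View pics/crop0.png

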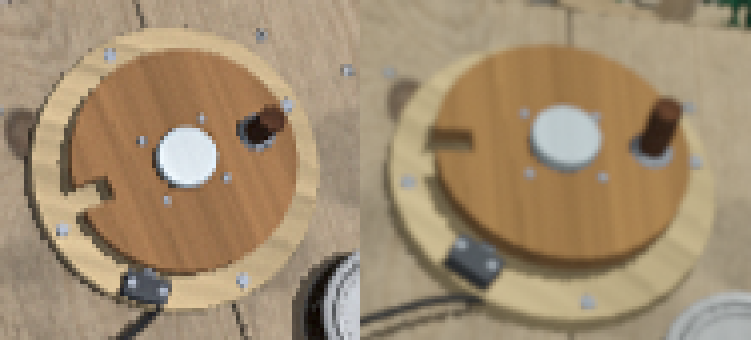

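The crops show the hub at top-camera pixel (346.8,179) and scene pixel (365.6,218.5). The peg top is at (368.5,170.5) and (395.3,210.6), the notch at (323.5,188) and (332.4,220.6), and the block at (336.5,211.7) and (338.2,256.5).

```bash
python3 - <<'E'
from h import *
P={"top":dict(hub=(346.8,179,.058),peg=(368.5,170.5,.088),notch=(323.5,188,.046),block=(336.5,211.7,.034)),
"scene":dict(hub=(365.6,218.5,.058),peg=(395.3,210.6,.088),notch=(332.4,220.6,.042),block=(338.2,256.5,.034))}
for c in P:
    f=r.grab_frame(c); q={k:ray(f,v[:2],v[2])[:2] for k,v in P[c].items()}
    for k,v in q.items():
        d=v-q["hub"];print(c,k,v.round(4),"r",np.hypot(*d).round(4),"ang",np.degrees(np.arctan2(d[1],d[0])).round(1))
E
```

```text
top hub [ 0.4671 -0.2249] r 0.0 ang 0.0
top peg [ 0.4825 -0.2746] r 0.0521 ang -72.8
top notch [ 0.4464 -0.1651] r 0.0633 ang 109.1
top block [ 0.3845 -0.1987] r 0.0867 ang 162.4
scene hub [ 0.4726 -0.224 ] r 0.0 ang 0.0
scene peg [ 0.4902 -0.2725] r 0.0516 ang -70.0
scene notch [ 0.4536 -0.1641] r 0.0629 ang 107.6
scene block [ 0.3845 -0.1986] r 0.0917 ang 163.9
```

The two cameras agree: the axis is at about (0.469,-0.2245), the peg at about -71.5° and the pin at about 163°. The disc therefore needs about +54.5°. I'll shut the fingers, travel over, and align the tool so it can orbit behind the peg.

Call:
send_rows:
  deltas: "0.0094 -0.0267 0 0 0 0.7 0;0.0094 -0.0267 0 0 0 0.7 0;0.0094 -0.0267 0 0 0 0.7 0;0.0094 -0.0267 0 0 0 0.7 0;0.0094 -0.0267 0 0 0 0.7 0;0.0094 -0.0267 0 0 0 0.7 0;0.0094 -0.0267 0 0 0 0.7 0;0.0094 -0.0267 0 0 0 0.7 0;0.0094 -0.0267 0 0 0 0.7 0;0.0094 -0.0267 0 0 0 0.7 0;0.0094 -0.0267 0 0 0 0.7 0;0.0094 -0.0267 0 0 0 0.7 0;0.0094 -0.0267 0 0 0 0.7 0;0.0094 -0.0267 0 0 0 0.7 0;0.0094 -0.0267 0 0 0 0.7 0;0.0094 -0.0267 0 0 0 0.7 0;0.0094 -0.0267 0 0 0 0.7 0;0.0094 -0.0267 0 0 0 0.7 0;0.0094 -0.0267 0 0 0 0.7 0;0.0094 -0.0267 0 0 0 0.7 0"

```text
t: 2.67
tool_pos: [0.3579, -0.0124, 0.2315]
tcp_rot: [0.035, 0.999, -0.0, 0.0]
wrist_force: [0.7, 0.7, 0.0]
grip_width: 0.001
gripper_force: 0.0
```

Call:
send_rows:
  deltas: "0.0094 -0.0267 0 0 0 0.7 0;0.0094 -0.0267 0 0 0 0.7 0;0.0094 -0.0267 0 0 0 0.7 0;0.0094 -0.0267 0 0 0 0.7 0;0.0094 -0.0267 0 0 0 0.7 0;0.0094 -0.0267 0 0 0 0.7 0;0.0094 -0.0267 0 0 0 0.7 0;0.0094 -0.0267 0 0 0 0.7 0;0.0094 -0.0267 0 0 0 0.7 0;0.0094 -0.0267 0 0 0 0.7 0;0 0 -0.02 0 0 0 0;0 0 -0.02 0 0 0 0;0 0 -0.02 0 0 0 0;0 0 -0.02 0 0 0 0;0 0 -0.02 0 0 0 0;0 0 -0.01 0 0 0 0;0 0 0 0 0 0 0;0 0 0 0 0 0 0"

```text
t: 4.17
tool_pos: [0.4517, -0.2778, 0.1216]
tcp_rot: [-0.026, 1.0, 0.0, -0.0]
wrist_force: [0.8, 0.6, 0.6]
grip_width: 0.0
gripper_force: 0.0
```

```bash
python3 - <<'E'
from h import *
from scipy.spatial.transform import Rotation as R
s=r.get_state();print(s["t"],s["tool_pos"],R.from_quat(s["tcp_rot"]).as_matrix().round(3),s["joints"],s["wrist_force"],s["grip_width"])
for c in("top","scene"): cv2.imwrite(f"pics/{c}1.png",r.grab_frame(c)["img"])
a=cv2.imread("pics/top1.png")[130:235,290:410]; b=cv2.imread("pics/scene1.png")[150:290,285:445]
cv2.imwrite("pics/crop1.png",np.hstack([cv2.resize(a,(400,350),interpolation=3),cv2.resize(b,(400,350),interpolation=3)]))
E
```

```text
4.1667 [ 0.45172452 -0.27778974  0.12159734] [[-0.999 -0.053 -0.   ]
 [-0.053  0.999  0.   ]
 [ 0.     0.    -1.   ]] [-5.51351264e-01  2.66115379e-02 -9.87563322e-02  1.44570002e+00
  1.63126536e-05 -6.04114158e-01] [0.79183085 0.64576366 0.58507639] 0.0001042838681334632
```

View pics/crop1.png

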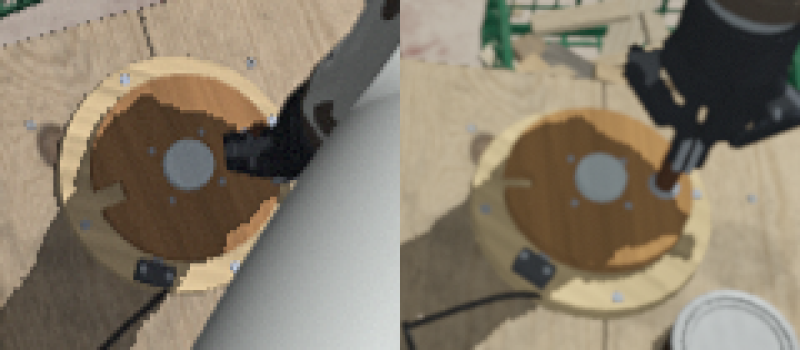

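The fingers stand at about 14 mm clear of the peg on the near side. I'm descending to z = 0.066.

Call:
send_rows:
  deltas: "0 0 -0.01 0 0 0 0;0 0 -0.01 0 0 0 0;0 0 -0.01 0 0 0 0;0 0 -0.01 0 0 0 0;0 0 -0.01 0 0 0 0;0 0 -0.0055 0 0 0 0;0 0 0 0 0 0 0;0 0 0 0 0 0 0"

```text
t: 4.93
tool_pos: [0.4516, -0.2777, 0.0654]
tcp_rot: [-0.026, 1.0, 0.0, -0.0]
wrist_force: [-0.6, -0.6, 0.5]
grip_width: 0.003
gripper_force: 0.0
```

```bash
python3 - <<'E'
import numpy as np
c=np.array([.469,-.2245]);a=np.radians(np.arange(-108,-37,3.5))
p=c+.0557*np.c_[np.cos(a),np.sin(a)]
for d in np.diff(p,axis=0).round(4): print(f"{d[0]:.4f} {d[1]:.4f} 0 0 0 3.5 0",end=";")
E
```

```text
0.0033 -0.0010 0 0 0 3.5 0;0.0033 -0.0008 0 0 0 3.5 0;0.0034 -0.0005 0 0 0 3.5 0;0.0034 -0.0003 0 0 0 3.5 0;0.0034 -0.0001 0 0 0 3.5 0;0.0034 0.0001 0 0 0 3.5 0;0.0034 0.0003 0 0 0 3.5 0;0.0034 0.0005 0 0 0 3.5 0;0.0033 0.0007 0 0 0 3.5 0;0.0033 0.0009 0 0 0 3.5 0;0.0032 0.0011 0 0 0 3.5 0;0.0031 0.0013 0 0 0 3.5 0;0.0031 0.0015 0 0 0 3.5 0;0.0030 0.0017 0 0 0 3.5 0;0.0029 0.0018 0 0 0 3.5 0;0.0027 0.0020 0 0 0 3.5 0;0.0026 0.0022 0 0 0 3.5 0;0.0025 0.0023 0 0 0 3.5 0;0.0023 0.0025 0 0 0 3.5 0;0.0022 0.0026 0 0 0 3.5 0;
```

Call:
send_rows:
  deltas: "0.0033 -0.0010 0 0 0 3.5 0;0.0033 -0.0008 0 0 0 3.5 0;0.0034 -0.0005 0 0 0 3.5 0;0.0034 -0.0003 0 0 0 3.5 0;0.0034 -0.0001 0 0 0 3.5 0;0.0034 0.0001 0 0 0 3.5 0;0.0034 0.0003 0 0 0 3.5 0;0.0034 0.0005 0 0 0 3.5 0;0.0033 0.0007 0 0 0 3.5 0;0.0033 0.0009 0 0 0 3.5 0;0.0032 0.0011 0 0 0 3.5 0;0.0031 0.0013 0 0 0 3.5 0;0.0031 0.0015 0 0 0 3.5 0;0.0030 0.0017 0 0 0 3.5 0;0.0029 0.0018 0 0 0 3.5 0;0.0027 0.0020 0 0 0 3.5 0;0.0026 0.0022 0 0 0 3.5 0;0 0 0 0 0 0 0;0 0 0 0 0 0 0"

```text
t: 6.52
tool_pos: [0.5063, -0.2666, 0.0663]
tcp_rot: [-0.518, 0.855, -0.0, 0.0]
wrist_force: [0.1, -0.8, 0.2]
grip_width: 0.0
gripper_force: 0.0
```

```bash
python3 - <<'E'
from h import *
for c in("top","scene"): cv2.imwrite(f"pics/{c}2.png",r.grab_frame(c)["img"])
a=cv2.imread("pics/top2.png")[140:225,300:390]; b=cv2.imread("pics/scene2.png")[180:280,305:420]
A=cv2.resize(a,None,fx=4,fy=4,interpolation=3);B=cv2.resize(b,None,fx=3.4,fy=3.4,interpolation=3)
cv2.imwrite("pics/crop2.png",np.hstack([A,B]))
E
```

```text
(no output)
```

View pics/crop2.png

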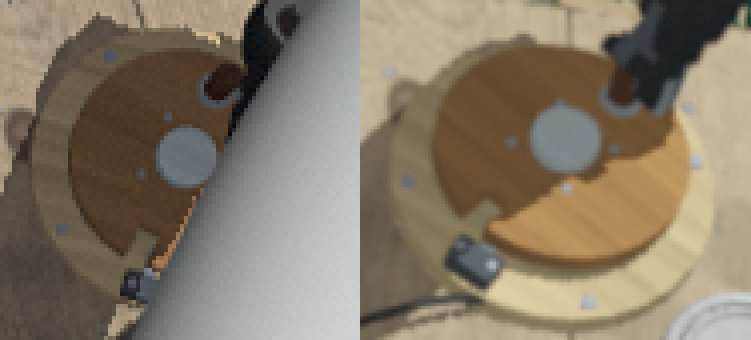

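The disc has turned. The notch shows at about (143,246) in the top crop and about (484,218) in the scene crop, and it is nearly at the block. I'll compute the remaining angle.

```bash
python3 - <<'E'
from h import *
for c,px,b,hub,z in(("top",(300+143/4,140+246/4),(336.5,211.7),(346.8,179),.046),("scene",(305+(484-360)/3.4,180+216/3.4),(338.2,256.5),(365.6,218.5),.042)):
    f=r.grab_frame(c); h=ray(f,hub,.058)[:2]
    for p,zz in((px,z),(b,.034)):
        d=ray(f,p,zz)[:2]-h;print(c,np.hypot(*d).round(4),np.degrees(np.arctan2(d[1],d[0])).round(1))
f=r.grab_frame("scene")
cv2.imwrite("pics/z2.png",cv2.resize(f["img"][225:275,325:375],(600,600),interpolation=3))
E
```

```text
top 0.0642 152.9
top 0.0867 162.4
scene 0.069 156.3
scene 0.0917 163.9
```

View pics/z2.png

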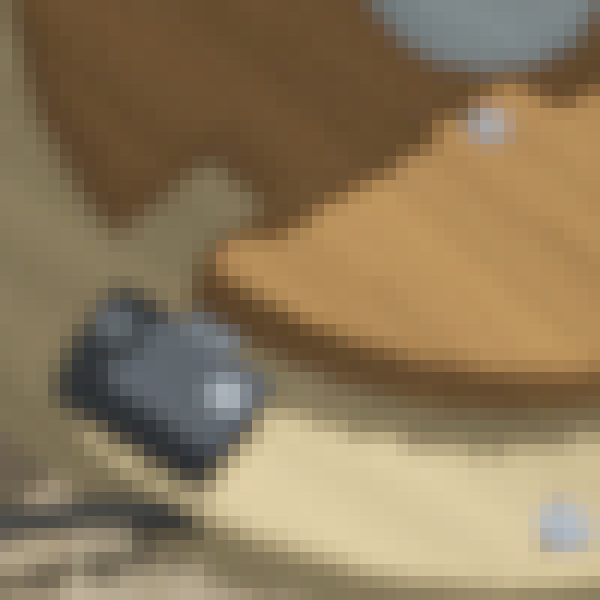

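```bash
python3 - <<'E'
from h import *
f=r.grab_frame("scene"); h=ray(f,(365.6,218.5),.058)[:2]
for p in((115,225),(215,240),(195,162),(260,198)):
    d=ray(f,(325+p[0]/12-.5,225+p[1]/12-.5),.046)[:2]-h;print(np.hypot(*d).round(4),np.degrees(np.arctan2(d[1],d[0])).round(1))
for p in((65,375),(125,295),(265,380),(205,470)): # block top corners
    d=ray(f,(325+p[0]/12-.5,225+p[1]/12-.5),.034)[:2]-h;print("blk",np.hypot(*d).round(4),np.degrees(np.arctan2(d[1],d[0])).round(1))
c=np.array([.469,-.2245]);a=np.radians(np.arange(-48.5,-35,2))
p=c+.0557*np.c_[np.cos(a),np.sin(a)]
for d in np.diff(p,axis=0).round(4): print(f"{d[0]:.4f} {d[1]:.4f} 0 0 0 2 0",end=";")
E
```

```text
0.0818 150.0
0.0719 159.3
0.0634 149.1
0.0606 159.8
blk 0.1011 156.4
blk 0.0831 154.3
blk 0.0818 172.4
blk 0.1015 171.6
0.0014 0.0013 0 0 0 2 0;0.0014 0.0014 0 0 0 2 0;0.0013 0.0014 0 0 0 2 0;0.0013 0.0015 0 0 0 2 0;0.0012 0.0015 0 0 0 2 0;0.0012 0.0015 0 0 0 2 0;
```

The notch is at about 154.6° and the pin at about 163.5°, so about 9° remain. I'll push 8° slowly and re-measure.

Call:
send_rows:
  deltas: "0.0007 0.0007 0 0 0 1 0;0.0007 0.0007 0 0 0 1 0;0.0007 0.0007 0 0 0 1 0;0.0007 0.0007 0 0 0 1 0;0.0007 0.0007 0 0 0 1 0;0.0007 0.0007 0 0 0 1 0;0.0007 0.0007 0 0 0 1 0;0.0007 0.0008 0 0 0 1 0;0 0 0 0 0 0 0;0 0 0 0 0 0 0"

```text
t: 7.65
tool_pos: [0.5116, -0.2606, 0.0657]
tcp_rot: [-0.577, 0.816, 0.0, 0.0]
wrist_force: [-0.8, 0.5, 0.2]
grip_width: -0.002
gripper_force: 0.3
```

```bash
python3 - <<'E'
from h import *
f=r.grab_frame("scene");g=r.grab_frame("top")
cv2.imwrite("pics/z3.png",np.hstack([cv2.resize(f["img"][225:275,325:375],(400,400),interpolation=3),cv2.resize(g["img"][185:225,320:360],(400,400),interpolation=3)]))
E
```

```text
(no output)
```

View pics/z3.png

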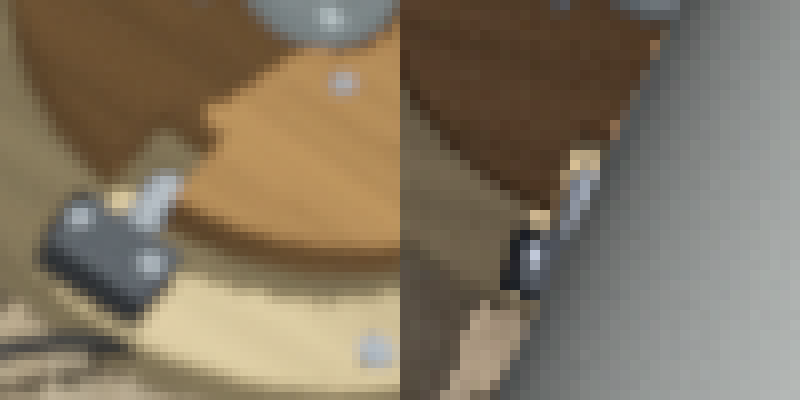

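The pin now shows inside the notch, in the scene crop near (155,200), towards the notch's right edge. The notch corners are at about (105,182) and (178,207).

```bash
python3 - <<'E'
from h import *
f=r.grab_frame("scene"); h=ray(f,(365.6,218.5),.058)[:2]
for n,p,z in(("rimL",(107,182),.046),("rimR",(180,205),.046),("inL",(160,128),.046),("inR",(213,138),.046),("pin1",(166,180),.0305),("pin2",(150,222),.0305),("pinL",(132,220),.028),("pinR",(182,185),.028)):
    d=ray(f,(325+p[0]/8-.5,225+p[1]/8-.5),z)[:2]-h;print(n,np.hypot(*d).round(4),np.degrees(np.arctan2(d[1],d[0])).round(1))
E
```

```text
rimL 0.0827 157.6
rimR 0.077 169.8
inL 0.062 157.0
inR 0.056 168.0
pin1 0.0632 162.4
pin2 0.0756 165.2
pinL 0.0764 162.0
pinR 0.0603 165.4
```

They are aligned within about 1° (notch ~163.1°, pin ~163.7°). I'm backing off, rising, moving over the hub and descending close to it.

Call:
send_rows:
  deltas: "-0.003 -0.008 0 0 0 0 0;-0.003 -0.007 0 0 0 0 0;0 0 0.02 0 0 0 0;0 0 0.02 0 0 0 0;0 0 0.02 0 0 0 0;-0.01 0.014 0 0 0 0 0;-0.013 0.018 0 0 0 0 0;-0.0136 0.0191 0 0 0 0 0;0 0 0 0 0 0 0;0 0 -0.02 0 0 0 0;0 0 -0.02 0 0 0 0;0 0 -0.016 0 0 0 0;0 0 0 0 0 0 0;0 0 0 0 0 0 0"

```text
t: 8.97
tool_pos: [0.4685, -0.2251, 0.0695]
tcp_rot: [-0.577, 0.817, 0.001, -0.0]
wrist_force: [-0.6, 0.6, 0.4]
grip_width: 0.001
gripper_force: 0.0
```

Call:
send_rows:
  deltas: "0 0 -0.003 0 0 0 0;0 0 -0.003 0 0 0 0;0 0 -0.002 0 0 0 0;0 0 -0.002 0 0 0 0;0 0 -0.002 0 0 0 0;0 0 -0.002 0 0 0 0;0 0 0 0 0 0 0;0 0 0 0 0 0 0"

```text
t: 9.63
tool_pos: [0.4692, -0.2247, 0.0562]
tcp_rot: [-0.577, 0.816, -0.0, 0.0]
wrist_force: [-0.3, 0.0, 3.5]
grip_width: 0.002
gripper_force: 1.8
```

Call:
send_rows:
  deltas: "0 0 -0.001 0 0 0 0;0 0 -0.001 0 0 0 0;0 0 -0.001 0 0 0 0;0 0 -0.001 0 0 0 0;0 0 0 0 0 0 0;0 0 0 0 0 0 0"

```text
t: 10.13
tool_pos: [0.4692, -0.2248, 0.0525]
tcp_rot: [-0.577, 0.817, -0.0, 0.0]
wrist_force: [-2.1, 0.9, 6.7]
grip_width: -0.006
gripper_force: 3.2
```

Call:
send_rows:
  deltas: "0 0 -0.001 0 0 0 0;0 0 -0.001 0 0 0 0;0 0 -0.001 0 0 0 0;0 0 0 0 0 0 0;0 0 0 0 0 0 0"

```text
t: 10.55
tool_pos: [0.4692, -0.2248, 0.0495]
tcp_rot: [-0.577, 0.817, -0.0, 0.0]
wrist_force: [-1.6, -0.1, 7.1]
grip_width: -0.001
gripper_force: 3.2
```

Steady at about 7 N, so it is sliding down. I'll press on to the end stop.

Call:
send_rows:
  deltas: "0 0 -0.001 0 0 0 0;0 0 -0.001 0 0 0 0;0 0 -0.0005 0 0 0 0;0 0 0 0 0 0 0;0 0 0 0 0 0 0"

```text
t: 10.97
tool_pos: [0.4693, -0.2248, 0.0479]
tcp_rot: [-0.577, 0.817, -0.001, 0.0]
wrist_force: [-4.2, 1.5, 13.6]
grip_width: 0.002
gripper_force: 7.0
```

Call:
send_rows:
  deltas: "0 0 -0.001 0 0 0 0;0 0 -0.0005 0 0 0 0;0 0 0 0 0 0 0;0 0 0 0 0 0 0"

```text
t: 11.3
tool_pos: [0.4695, -0.2249, 0.0478]
tcp_rot: [-0.577, 0.817, -0.001, 0.001]
wrist_force: [-8.0, 4.6, 25.7]
grip_width: -0.001
gripper_force: 12.5
```

Call:
send_rows:
  deltas: "0 0 0.005 0 0 0 0;0 0 0.02 0 0 0 0;0 0 0.03 0 0 0 0;0 0 0.03 0 0 0 0;0 0 0.03 0 0 0 0;-0.01 0.03 0.02 0 0 0 0;-0.01 0.035 0 0 0 0 0;-0.01 0.035 0 0 0 0 0;-0.01 0.035 0 0 0 0 0;-0.01 0.035 0 0 0 0 0;-0.01 0.035 0 0 0 0 0;-0.01 0.035 0 0 0 0 0;-0.01 0.035 0 0 0 0 0;-0.01 0.035 0 0 0 0 0;0 0 0 0 0 0 0;0 0 0 0 0 0 0"

```text
t: 12.63
tool_pos: [0.3785, 0.087, 0.1798]
tcp_rot: [-0.579, 0.815, -0.0, 0.0]
wrist_force: [0.4, 0.3, 0.1]
grip_width: 0.002
gripper_force: 0.0
```

```bash
python3 - <<'E'
from h import *
f=r.grab_frame("scene");g=r.grab_frame("top")
cv2.imwrite("pics/z4.png",np.hstack([cv2.resize(f["img"][180:280,305:405],(400,400),interpolation=3),cv2.resize(g["img"][140:225,300:385],(400,400),interpolation=3)]))
E
```

```text
(no output)
```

View pics/z4.png

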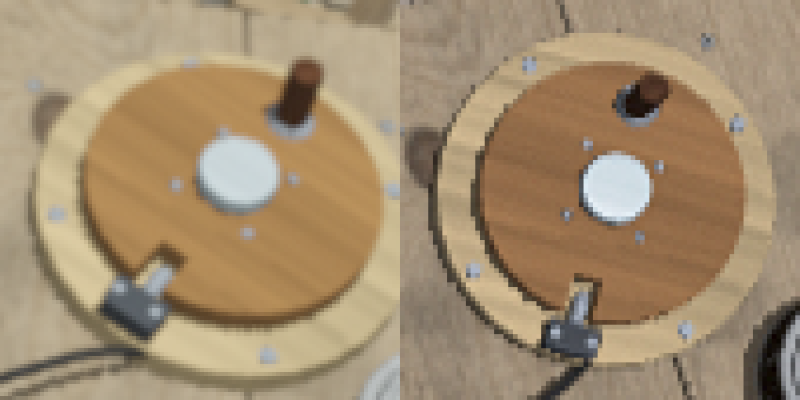

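The disc is seated with the pin in the notch: pin at about (160,280) in the scene crop and (580,302) in the top crop. The stop was firm at 0.048, and the arm is clear.

```bash
python3 -c "
from bench import r
print(r.hand_in())"
```

```text
the job is handed in; nothing more can be done
None
```

The job is handed in: the notch is on the pin, the disc was pressed to its end stop (hub top about 48 mm), the arm is clear, and it took about 13 s; no verdict was returned.

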